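# Check the stop of a vial crimper

### The job

The vial crimper in the setting stand is hooked shut. Push the catch's upright thumb tab away past the handle ends so that the lever springs right open, then press the lever in toward the fixed bar with the outside of the fingers until it sits firmly on its stop screw, short of the bar, and finish while still holding it there so that I can gauge the gap. Only push, without forcing it: grip nothing, keep your fingers off the bar, the lever's inner side and the back of the tab, and leave everything else where it is.

Things in the scene. Friction and masses are not known exactly. Their poses are not given: they have to be found in the camera images.
- crimper: hand crimper for vial caps, fixed flat in a grey stand (base plate 112 x 252 x 12 mm). Origin at desk level under the stand's middle; +y runs along the handles toward the crimp head, -y toward the free handle ends; +x is the way the lever is pressed in, the lever stands on the -x side. Both handles lie level, mid-plane 75 mm above the desk. Yaw -0.85 to -0.2 rad
- bar: the fixed handle (the bar): straight steel, 13 mm thick, 20 mm high, with black sleeves 19 mm thick and 25 mm high; at stand x = +22 mm, from y = +123 to -101 mm, its top 88 mm above the desk. Frame of the crimper
- lever (a joint): angle of the hand lever, rad: 0 = sprung open, grows as it is pressed in, 0.26 = parallel to the bar. Starts hooked shut at about 0.21. Its spring opposes with 0.35 N m at 0 plus 1.0 N m per rad (2.4 N at the pressing point when open, 4.4 N when in). It lands on the stop screw somewhere between 0.25 and 0.32, rigid from there; it would touch the bar only past 0.38
- lever_press (a point): where to press: a point on the outer face of the lever's black ribbed grip, at half height, 145 mm from the pivot; it moves with the lever. Its x axis is the pressing direction (toward the bar), y runs along the lever toward the pivot, z up. The grip is 24 mm high and reaches from 90 mm on the pivot side to 40 mm on the tip side of this point; lever 17 mm thick there
- lever_pivot (a point): the lever's pivot, at the crimp head end of the stand, at mid-height of the lever; the lever runs 205 mm from here to its tip
- lever_grip: black ribbed grip on the lever's outer side, the part that is pressed: 10 to 20 N hold it firmly on its stop, over 40 N would bend it. Origin at the lever pivot, turned with the lever (x toward the bar, y from tip to pivot)
- lever_inner: the dark steel strip along the lever's inner side, facing the bar; it meets the stop screw and is not for fingers. Frame as lever_grip
- stop_screw: the stop screw, 8 mm thick, that passes through the bar 110 mm from the lever pivot and sticks out toward the lever; origin at the centre of its tip, x axis pointing from the tip into the bar. Fixed, but set further in or out each time
- catch (a joint): angle of the storage catch, rad: 0 = hooked over the lever (start), grows to 2.4 at most as it is swung away past the handle ends; the lever slips free at about 0.2; swing it past 0.5 to be well clear. It stays where it is left (0.03 N m of friction)
- catch_tab (a point): upright thumb tab of the catch: a steel plate 20 mm wide, from 90 to 115 mm above the desk. This point is the centre of its face on the crimp head side, the face to push; y points out of that face (axes turn with the catch). It is 34 mm from the catch pivot and swings about it; from the start it is pushed along the stand's -y, toward the handle ends
- catch_pivot (a point): upright pivot of the catch on the top of the bar's free end; the catch is a flat plate (top 90 mm above the desk) that reaches from here 57 mm across to a small downward nose behind the lever's tip
- catch_back: the stiffening rib, 9 mm wide, on the back of the thumb tab, the side away from the crimp head: not to be touched. Frame of the catch, origin at the catch pivot
- vial_1: small amber crimp-capped vial, 22 mm wide, 50 mm tall, standing behind the stand; body origin under its centre. A bystander
- vial_2: a second vial like vial_1. A bystander
- vial_3: a third vial like vial_1. A bystander
- petri_3: closed round dish, 64 mm wide, 13 mm high, in front of the stand near the crimp head; origin under its centre. A bystander
- timer: white bench timer, 64 x 64 x 19 mm, behind the bar near the handle ends; origin under its centre. A bystander
- marker_2: black felt marker lying beyond the handle end of the stand, 138 mm long, 12 mm high; origin under its centre. A bystander
- syringe_1: 1 ml syringe lying beyond the crimp head end of the stand, 85 mm long, 13 mm high; origin under its barrel. A bystander
- stain_bottle_1: amber dropper bottle, 30 mm wide, 74 mm tall, standing at the back; origin under its centre. A bystander

How it is judged:
On the way, in this order (a step that is already met when the one before it is completed fails the run):
1. the catch is swung clear and the lever has sprung fully open (value of joint catch above 0.5 rad and value of joint lever below 0.03 rad), for 0.2 s.
2. the fingers press the lever in onto its stop screw (contact force between lever_inner and stop_screw above 1.5 N and contact force between the fingers and lever_grip above 3 N and value of joint lever between 0.235 and 0.35 rad and value of joint catch above 0.5 rad), for 0.3 s.
At the end, for the whole second after the job is handed in: The fingers still press on the lever's grip with more than 3 N, the lever stands still and presses on its stop screw with more than 1.5 N, clear of the bar (0.235 to 0.35 rad), the catch is swung clear (more than 0.5 rad), and the fingers are off the bar (all of step 2 and velocity of joint lever below 0.05 rad/s and contact force between the fingers and bar below 0.5 N); the arm keeps its last pose, push and grip.
It fails at once if the lever is forced: more than 40 N on its grip (contact force between anything else and lever_grip above 40 N).
It fails at once if the bar is pushed or squeezed with the fingers (more than 3 N) (contact force between the fingers and bar above 3 N).
It fails at once if the lever's inner side is gripped (more than 3 N) (contact force between the fingers and lever_inner above 3 N).
It fails at once if the back of the catch's tab is gripped (more than 5 N) (contact force between the fingers and catch_back above 5 N).
It fails at once if a bystander is moved by more than 15 mm (distance of any of vial_1, vial_2, vial_3, petri_3, timer, marker_2, syringe_1, stain_bottle_1 from where it was at the start of the episode above 0.015 m).
It also fails if it takes over 42 s, if anything falls off the work surface, if the arm or the gripper's body presses on something with over 40 N, if the wrist force passes 120 N, or if a joint passes its speed limit or range.

### The arm

A 6-joint arm with a two-finger parallel gripper is mounted at the origin on a cart in front of the work surface, level with it; the furniture and walls round the work are solid. World frame = base frame: x ahead of the robot, y to its left, z up, the work surface at z = 0. Lengths are in m, angles in rad, forces in N, time in s.
With the tool pointing down it reaches from about 0.35 to 0.8 m from the base axis. Payload 7.3 kg.
Tool frame: the origin (TCP) lies between the finger pads; the fingertips stand 25 mm ahead of it and the grasp point (between the pads) lies 6 mm ahead of it (r.tip_extent is the distance from the TCP to the fingertips, in m); z points along the fingers, y is the direction in which the jaws open and shut (so a half turn about z gives the same grasp; the last joint's range is limited). The gripper opens to 85 mm and grips with 20 to 120 N. Pads are 22 mm wide; open, the fingers measure 114 mm over their backs; the gripper's body (76 mm by 85 mm) begins 54 mm behind the grasp point. The pads swing forward as they close: fully open they stand 13 mm farther back than shut.
Start: joints at [-1.337, 0.342, 1.524, -0, 1.275, -0.146], TCP at [0.195, -0.488, 0.226] pointing down, gripper open.
Joint ranges: [-2.53, 2.53], [-0.77, 2.02], [0.04, 2.7], [-1, 4.14], [0.28, 2.66], [-3.11, 3.11]. Speed limits (rad/s): [2.57, 2.57, 3.14, 3.14, 3.14, 3.14].

### API

Orientations are given as a unit quaternion [x, y, z, w].
In Python, from workcell import r, command_gripper, optics gives the robot as it stands. The module is installed in compiled form; this text tells all that it offers. Calls block until the motion is done:
- r.reach(position, orientation): joint-space move of the TCP to a pose.
- r.move_straight(position, orientation=None, speed=0.15, max_force=None): straight line of the TCP; orientation=None keeps the orientation; speed is the mean speed in m/s. With max_force (N) it stops when the force on the tool has changed by that much, and returns True; else False.
- r.movej(angles): joint-space move.
- command_gripper(opening, force=None): finger opening in m; force is the grip in N (None keeps the last); returns when the fingers have stopped.
- r.hold(seconds).
- r.solve_ik(position, orientation): joint angles nearest the present ones, or None.
- r.read_state(): the state.
- optics.get_image(name): name is "scene" or "top" or "wrist"; returns (picture, depth): 480x640x3 uint8, red, green, blue; 480x640 float32, m along the optical axis (not along the pixel's ray), 0 where there is no reading.
- optics.camera_model(name): a dict with "K" (3x3 intrinsics, pixels), "R" (3x3) and "t" (3): a world point X has camera coordinates R X + t; the wrist camera has in their place "tool_from_camera" (4x4, takes a point from camera to tool coordinates, whose origin is the TCP and whose axes are the flange's). Camera axes: x right, y down, z forward; pixel columns grow to the right and rows downward; lengths in m; the calibration is good to about 2 mm. A picture is of the moment at which its call begins: read the wrist's pose just before it. camera_model takes no time and is no camera call.
A pose or a line that the arm cannot do raises r.PlanningError and nothing moves.
- r.finish_job(): hands the job in, once; it reports no verdict.
The state is a dict: "time_s": time; "joint_positions": joint angles; "dq": joint speeds; "tau": joint torques, N m; "eef_pos": TCP position; "eef_rot": TCP orientation; "contact_force": force on the tool from outside, world axes, zero at the start; "torque": the same for the moment, N m; "grip_width": finger opening in m.
Only numpy, scipy, OpenCV 4.12 (cv2) and the standard library are available. Lean on these libraries where they do the work, as an engineer would, in place of code of your own. Each camera call takes 0.05 s, during which the arm holds its last target. There are 200 camera calls.

## Working session

There is one attempt and no reset: what is moved stays moved. The work goes in short steps, each a Python script; the robot and the scene stay as the last script left them, time stands still between calls to the robot, and variables do not carry over. Pictures are saved under pics/ and viewed, about 8 in all and at most 12, crops included, and the job is handed in when it is done.

```bash
mkdir -p pics
python3 - <<'E'
from workcell import r, command_gripper, optics
import cv2, numpy as np
for n in ["top","scene"]:
    p,d=optics.get_image(n); cv2.imwrite(f"pics/{n}0.png",p[:,:,::-1]); np.save(f"pics/{n}0d.npy",d)
    print(n,optics.camera_model(n))
print(r.read_state(), r.tip_extent)
E
```

```text
top {'K': array([[594.4588057 ,   0.        , 321.73490972],
       [  0.        , 594.4588057 , 241.40808188],
       [  0.        ,   0.        ,   1.        ]]), 'R': array([[-0.00832395, -0.99988127,  0.01296732],
       [-0.99014394,  0.00642846, -0.1399059 ],
       [ 0.13980593, -0.01400408, -0.99007989]]), 't': array([-0.03749572,  0.6033751 ,  0.96106504])}
scene {'K': array([[507.74391492,   0.        , 317.28738844],
       [  0.        , 507.74391492, 234.34431444],
       [  0.        ,   0.        ,   1.        ]]), 'R': array([[-0.72608538, -0.68746871,  0.01366746],
       [-0.30874667,  0.30820035, -0.89982667],
       [ 0.61439036, -0.65757077, -0.43603345]]), 't': array([0.39309879, 0.28056931, 0.55671593])}
{'time_s': 0.1, 'joint_positions': array([-1.33698659e+00,  3.42650417e-01,  1.52491982e+00,  2.78109161e-05,
        1.27541931e+00, -1.46027092e-01]), 'dq': array([-0.00014491, -0.00037761, -0.00194686, -0.00137081,  0.00101216,
        0.00181009]), 'tau': array([ 1.94699256e-03, -4.34447193e+01, -2.46491271e+01, -1.08162615e-04,
        4.70035913e-03, -1.60313823e-05]), 'eef_pos': array([ 0.19458291, -0.48721261,  0.22569742]), 'eef_rot': array([ 9.82020166e-01,  1.88774747e-01, -1.73582070e-05, -6.98355495e-04]), 'contact_force': array([ 0.73092104,  0.07008679, -0.96525357]), 'torque': array([-0.02251688, -0.00557932,  0.03577648]), 'grip_width': 0.08531715011357156} 0.025
```

View pics/top0.png

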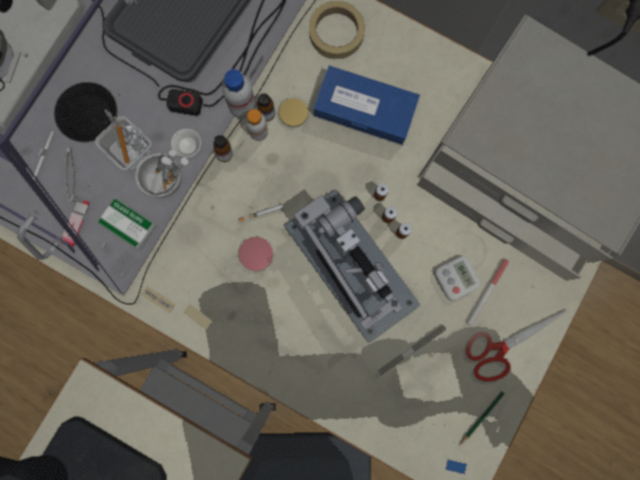

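View pics/scene0.png

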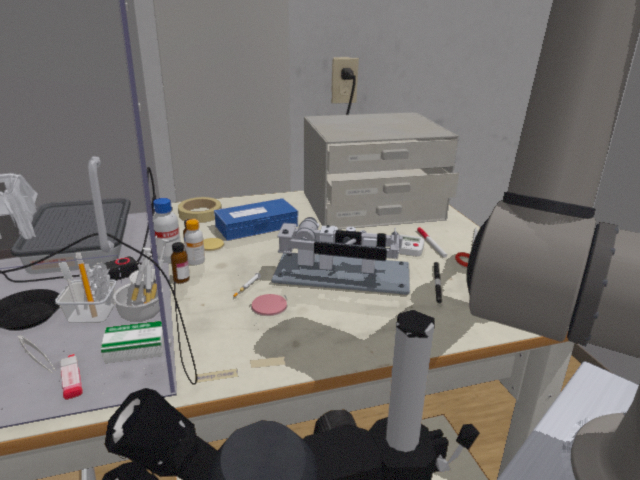

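The top view shows the stand around (351,264) px, with the crimp head at upper left, the catch end at lower right, and the lever on the lower-left side. Next I'll fit the stand from the depth data and zoom in.

```bash
cat > h.py <<'E'
from workcell import r, command_gripper, optics
import cv2, numpy as np
from scipy.spatial.transform import Rotation as Rn
def cloud(d,K,R,t):
    v,u=np.mgrid[:480,:640]; c=np.stack([(u-K[0,2])/K[0,0]*d,(v-K[1,2])/K[1,1]*d,d],-1)
    return (c-t)@R   # R^T (c-t)
def cast(uv,z,K,R,t):
    c=R.T@np.array([(uv[0]-K[0,2])/K[0,0],(uv[1]-K[1,2])/K[1,1],1]); o=-R.T@t
    return o+c*(z-o[2])/c[2]
def wristcam():
    s=r.read_state(); m=optics.camera_model("wrist"); T=np.eye(4); T[:3,:3]=Rn.from_quat(s["eef_rot"]).as_matrix(); T[:3,3]=s["eef_pos"]
    W=np.linalg.inv(T@m["tool_from_camera"]); p,d=optics.get_image("wrist"); return p,d,m["K"],W[:3,:3],W[:3,3]
E
python3 - <<'E'
from h import *
m=optics.camera_model("top");K,R,t=m["K"],m["R"],m["t"]
p=cv2.imread("pics/top0.png"); d=np.load("pics/top0d.npy"); X=cloud(d,K,R,t)
roi=np.zeros((480,640),bool); roi[180:350,275:425]=True; ok=roi&(d>0)
z=X[...,2]
print("desk z",np.median(z[200:230,290:300]))
pl=ok&(z>0.007)&(z<0.1)
cs=cv2.connectedComponentsWithStats((pl&(X[...,2]>0.007)).astype(np.uint8))
i=1+np.argmax(cs[2][1:,4]); mk=cs[1]==i; print(cs[2][i])
rect=cv2.minAreaRect((X[mk&(z<.02)][:,:2]*1000).astype(np.float32)); print("plate",rect, cv2.boxPoints(rect))
h=ok&(z>0.07)&(z<0.095); print(cv2.minAreaRect((X[h][:,:2]*1000).astype(np.float32)))
c=cv2.resize(p[180:350,275:425],None,fx=4,fy=4,interpolation=cv2.INTER_CUBIC)
c=cv2.convertScaleAbs(c,alpha=1.6)
cv2.imwrite("pics/c1.png",c[:600])
E
```

```text
desk z 0.00661704594397201
[ 284  190  136  153 9533]
plate ((567.1188354492188, -93.02177429199219), (252.22781372070312, 112.2680435180664), 35.213016510009766) [[ 431.71417  -119.87904 ]
 [ 496.4499   -211.60359 ]
 [ 702.5235    -66.164505]
 [ 637.7878     25.560043]]
((601.9833374023438, -139.3620147705078), (223.24838256835938, 207.93441772460938), 30.880937576293945)
```

View pics/c1.png

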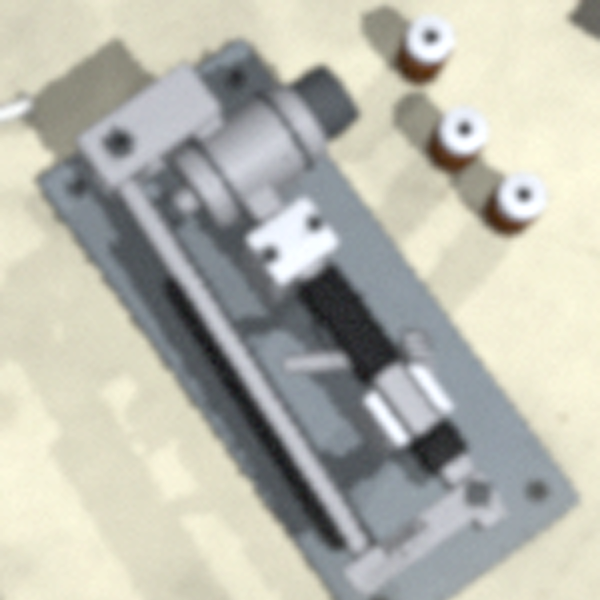

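The plate fits at 252 x 112 mm, which matches the spec. The measured yaw of about -0.956 is outside the stated range, so I'll check it with a wrist view from above the stand.

Run:
```python
from h import *
yaw=np.deg2rad(35.213-90)
best=None
for k in (0,np.pi):
    R=np.column_stack([[np.cos(yaw+k),np.sin(yaw+k),0],[np.sin(yaw+k),-np.cos(yaw+k),0],[0,0,-1]])
    q=Rn.from_matrix(R).as_quat()
    for pos in ([.54,-.10,.33],[.57,-.09,.06],[.47,-.15,.12]):
        print(k,pos,r.solve_ik(pos,q))
m=optics.camera_model("wrist"); print(m)
```

```text
0 [0.54, -0.1, 0.33] [-3.22679692e-01  3.32199146e-01  1.25554063e+00 -4.44089210e-16
  1.55385288e+00  2.20433017e+00]
0 [0.57, -0.09, 0.06] [-2.89386634e-01  6.11309431e-01  1.58133097e+00 -4.44089210e-16
  9.48952254e-01  2.23762323e+00]
0 [0.47, -0.15, 0.12] [-4.64414254e-01  4.02236777e-01  1.75982288e+00 -4.44089210e-16
  9.79533001e-01  2.06259561e+00]
3.141592653589793 [0.54, -0.1, 0.33] [-3.22679692e-01  3.32199146e-01  1.25554063e+00 -4.44089210e-16
  1.55385288e+00 -9.37262482e-01]
3.141592653589793 [0.57, -0.09, 0.06] [-2.89386634e-01  6.11309431e-01  1.58133097e+00 -4.44089210e-16
  9.48952254e-01 -9.03969424e-01]
3.141592653589793 [0.47, -0.15, 0.12] [-4.64414254e-01  4.02236777e-01  1.75982288e+00 -4.44089210e-16
  9.79533001e-01 -1.07899704e+00]
{'K': array([[428.64329988,   0.        , 316.43182317],
       [  0.        , 428.64329988, 236.63279749],
       [  0.        ,   0.        ,   1.        ]]), 'tool_from_camera': array([[ 9.94752654e-04, -9.57480980e-01, -2.88494685e-01,
         7.25819565e-02],
       [ 9.99999504e-01,  9.64764012e-04,  2.46136145e-04,
         2.48816690e-05],
       [ 4.26586124e-05, -2.88494787e-01,  9.57481465e-01,
        -1.46926738e-01],
       [ 0.00000000e+00,  0.00000000e+00,  0.00000000e+00,
         1.00000000e+00]])}
```

Run:
```python
from h import *
yaw=np.deg2rad(35.213-90); k=np.pi
R=np.column_stack([[np.cos(yaw+k),np.sin(yaw+k),0],[np.sin(yaw+k),-np.cos(yaw+k),0],[0,0,-1]])
q=Rn.from_matrix(R).as_quat()
r.reach([.52,-.03,.27],q); command_gripper(0.0,30)
p,d,K,Rc,t=wristcam(); cv2.imwrite("pics/w1.png",p[:,:,::-1]); np.savez("pics/w1.npz",p=p,d=d,K=K,R=Rc,t=t)
print(r.read_state()["time_s"],r.read_state()["eef_pos"])
X=cloud(d,K,Rc,t);z=X[...,2]
ok=d>0
for lo,hi in ((.007,.018),(.083,.094),(.105,.12)):
    mk=(ok&(z>lo)&(z<hi)).astype(np.uint8); n,l,s,_=cv2.connectedComponentsWithStats(mk)
    for i in np.argsort(-s[1:,4])[:4]+1: print(lo,s[i],np.median(z[l==i]),cv2.minAreaRect((X[l==i][:,:2]*1000).astype(np.float32)))
print(np.median(z[ok&(abs(z)<.007)]))
```

```text
2.9417 [ 0.52000167 -0.02996551  0.2700037 ]
0.007 [ 191  211  257   85 7635] 0.011207596035940483 ((560.41015625, -83.39111328125), (252.33761596679688, 88.19306945800781), 35.47486114501953)
0.007 [ 215  260  125   32 2380] 0.011352862647379586 ((539.0393676757812, -127.18177032470703), (126.21187591552734, 35.023372650146484), 34.817344665527344)
0.007 [  38  317   80   63 1504] 0.008265453182431628 ((411.0732727050781, -325.96429443359375), (84.36869812011719, 71.15804290771484), 19.60069465637207)
0.007 [ 134  197   22  129 1171] 0.009328255370181164 ((421.94097900390625, -195.3345947265625), (10.539009094238281, 138.23593139648438), 33.71528244018555)
0.083 [ 336  256  129  110 5428] 0.09103505013890077 ((639.92822265625, -59.971405029296875), (110.97858428955078, 83.28156280517578), 59.95565414428711)
0.083 [ 195  240  103   78 2221] 0.08735825449313424 ((510.0516662597656, -117.39323425292969), (86.01644134521484, 69.29600524902344), 28.65083122253418)
0.083 [ 222  241  159   18 1343] 0.08552029802844222 ((530.8853759765625, -68.60298919677734), (129.1935272216797, 11.622344017028809), 33.3326416015625)
0.083 [304 254   4   6  11] 0.08317663627498 ((537.1301879882812, -71.74932861328125), (2.2978758811950684, 4.566019058227539), 46.18769454956055)
0.105 [198 269   8  28 153] 0.11208544961959242 ((477.9488220214844, -127.68029022216797), (5.408144950866699, 20.32830810546875), 36.48807144165039)
-0.0006226364625877014
```

View pics/w1.png

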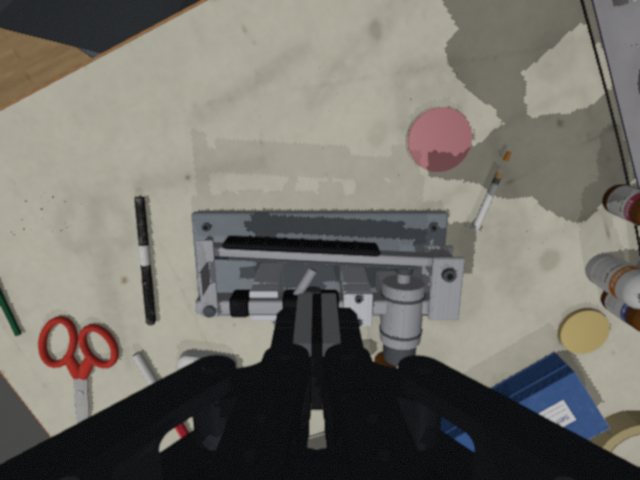

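The wrist view confirms the stand centre at about (0.567,-0.093) and the yaw. The tab sits at (202,283) px, the catch pivot at (208,311), the lever grip at (222-380,245) and the pivot bolt at (449,275). Now I'll convert these to stand coordinates.

```bash
cat >> h.py <<'E'
YAW=np.deg2rad(35.25-90); C=np.array([.5672,-.0931])
ex=np.array([np.cos(YAW),np.sin(YAW)]); ey=np.array([-ex[1],ex[0]])
Q=Rn.from_matrix(np.column_stack([[-ex[0],-ex[1],0],[-ey[0],-ey[1],0],[0,0,-1]])@np.diag([1,1,1])).as_quat()
M=np.column_stack([[-ex[0],-ex[1],0],[0,0,0],[0,0,-1]]); M[:,1]=np.cross(M[:,2],M[:,0]); Q=Rn.from_matrix(M).as_quat()
def S(P): P=np.asarray(P)[...,:2]-C; return np.stack([P@ex,P@ey],-1)*1000   # mm
def W(x,y,z): return np.r_[C+(x*ex+y*ey)/1000,z/1000]
E
python3 - <<'E'
from h import *
f=np.load("pics/w1.npz");K,Rc,t,d,p=[f[k] for k in ("K","R","t","d","p")]
X=cloud(d,K,Rc,t);z=X[...,2]*1000;s=S(X);ok=d>0
for n,u,v,h in (("catchpivot",208,311,.092),("leverbolt",449,275,.09)):
    print(n,S(cast((u,v),h,K,Rc,t)),z[v-1:v+2,u-1:u+2].mean())
tab=ok&(z>105)&(z<120)&(s[...,1]<-80); print("tab",s[tab].min(0),s[tab].max(0),np.percentile(s[tab],[5,50,95],axis=0))
side=ok&(z>92)&(z<110)&(s[...,1]<-60); print("tabside n",side.sum(),np.percentile(s[side],[5,50,95],axis=0))
cp=ok&(z>87)&(z<93)&(s[...,1]<-85);print("catch",np.percentile(s[cp],[1,50,99],axis=0),np.median(z[cp]))
lv=ok&(z>72)&(z<92)&(s[...,0]<10)
for y in range(-90,111,20):
    b=lv&(abs(s[...,1]-y)<3)&(s[...,0]<0)
    if b.any(): print(y,np.percentile(s[b][:,0],[1,50,99]),np.median(z[b]))
sc=ok&(z>60)&(abs(s[...,0]+2)<12)&(abs(s[...,1])<60);print("between",[(a.round(),c.round()) for a,c in zip(s[sc][::40],z[sc][::40])])
high=ok&(z>95)&(abs(s[...,0])<70)&(abs(s[...,1])<140)&(s[...,1]<-20); print("high y>..",z[high].max(),np.percentile(s[high],[1,99],axis=0))
hh=ok&(s[...,1]>20)&(s[...,1]<130)&(abs(s[...,0])<60);print("head max",z[hh].max())
E
```

```text
Traceback (most recent call last):
  File "h.py", line 15, in <module>
    Q=Rn.from_matrix(np.column_stack([[-ex[0],-ex[1],0],[-ey[0],-ey[1],0],[0,0,-1]])@np.diag([1,1,1])).as_quat()
      ~~~~~~~~~~~~~~^^^^^^^^^^^^^^^^^^^^^^^^^^^^^^^^^^^^^^^^^^^^^^^^^^^^^^^^^^^^^^^^^^^^^^^^^^^^^^^^^^
  File "scipy/spatial/transform/_rotation.pyx", line 1143, in scipy.spatial.transform._rotation.Rotation.from_matrix
ValueError: Non-positive determinant (left-handed or null coordinate frame) in rotation matrix 0: [[-0.57714519 -0.81664156  0.        ]
 [ 0.81664156 -0.57714519  0.        ]
 [ 0.          0.         -1.        ]].
```

```bash
sed -i '/diag(\[1,1,1\])/d' h.py
cat > m.py <<'E'
from h import *
f=np.load("pics/w1.npz");K,Rc,t,d,p=[f[k] for k in ("K","R","t","d","p")]
X=cloud(d,K,Rc,t);z=X[...,2]*1000;s=S(X);ok=d>0
for n,u,v,h in (("catchpivot",208,311,.092),("leverbolt",449,275,.09)):
    print(n,S(cast((u,v),h,K,Rc,t)),z[v-1:v+2,u-1:u+2].mean())
tab=ok&(z>105)&(z<120)&(s[...,1]<-80); print("tab",np.percentile(s[tab],[2,50,98],axis=0))
side=ok&(z>93)&(z<110)&(s[...,1]<-70); print("tabside n",side.sum(),np.percentile(s[side],[5,50,95],axis=0))
cp=ok&(z>87)&(z<93)&(s[...,1]<-85);print("catch",np.percentile(s[cp],[1,50,99],axis=0),np.median(z[cp]))
lv=ok&(z>72)&(z<92)&(s[...,0]<10)
for y in range(-90,111,20):
    b=lv&(abs(s[...,1]-y)<3)&(s[...,0]<0)
    if b.any(): print(y,np.percentile(s[b][:,0],[1,50,99]),np.median(z[b]))
high=ok&(z>95)&(abs(s[...,0])<70)&(s[...,1]>-140)&(s[...,1]<-20)
if high.any(): print("high",z[high].max(),np.percentile(s[high],[1,99],axis=0))
hh=ok&(s[...,1]>20)&(s[...,1]<130)&(abs(s[...,0])<60);print("head max",z[hh].max())
E
python3 m.py
```

```text
catchpivot [ 10.32458048 -93.45221972] 92.52092965035918
leverbolt [-21.22784742 105.64102994] 97.75076398806208
tab [[-33.06007687 -95.29733066]
 [-23.95474009 -90.94034122]
 [-14.0019831  -90.30589585]]
tabside n 184 [[-32.92516093 -95.29294777]
 [-22.93923482 -90.75428733]
 [ 10.49929605 -90.35647437]]
catch [[-50.71421948 -99.75796076]
 [-22.32218277 -91.21557547]
 [ 15.80889335 -86.11456932]] 89.60601935074064
-90 [-50.8165374  -31.3110923   -0.37962348] 89.45359208118649
-70 [-48.40887683 -42.25623387 -31.23487323] 83.00250542593916
-50 [-47.15803824 -36.81374484  -0.18008571] 81.9774167917456
-30 [-46.76194627 -40.30809178 -29.61201105] 82.55449167941102
-10 [-45.19433666 -29.13662473  -1.45800237] 79.09947925825057
10 [-44.28247378 -38.70499457 -27.61932772] 82.7253115178898
30 [-43.58887252 -32.08461836  -0.82206203] 82.62850769375983
50 [-41.82394248 -32.58946462 -25.17288466] 82.11777944737702
70 [-35.15310207 -19.84769656  -1.43460543] 81.50797771188762
90 [-36.49449315 -26.49869297  -0.58568114] 83.04480354522858
110 [-37.3069248  -27.11466672  -2.34139934] 91.60227571006921
high 115.74354664808615 [[-33.26030427 -95.30160697]
 [-13.74543176 -90.27184379]]
head max 99.10305661389768
```

The measured bar and catch pivot sit near stand x≈+10 rather than the +22 given. I'll cross-check that against the top camera.

```bash
cat > m2.py <<'E'
from h import *
m=optics.camera_model("top");T=(m["K"],m["R"],m["t"])
for n,(a,b),h in (("catchpivot",(478,492),.092),("leverbolt",(120,143),.097),("lever tip top",(355,535),.087),("plate corner +x+y",(243,42),.012),("plate corner -x+y",(40,178),.012),("corner +x-y",(580,498),.012)):
    print(n,S(cast((275+a/4,180+b/4),h,*T)))
f=np.load("pics/w1.npz");w=[f[k] for k in ("K","R","t")]
for n,uv,h in (("corner -x-y",(192,212),.012),("corner -x+y",(447,211),.012),("corner +x-y",(195,318),.012)): print("w",n,S(cast(uv,h,*w)))
X=cloud(f["d"],*w);z=X[...,2]*1000;s=S(X)
b=(f["d"]>0)&(z>84)&(z<92)&(s[...,0]>0)
for y in range(-80,20,15):
    k=b&(abs(s[...,1]-y)<4)
    if k.any(): print(y,np.percentile(s[k][:,0],[2,98]),np.median(z[k]))
E
python3 m2.py
```

```text
catchpivot [ 10.52623948 -93.59896286]
leverbolt [-23.65386893 102.40952187]
lever tip top [-38.67543662 -78.93059335]
plate corner +x+y [ 54.79647788 121.27132513]
plate corner -x+y [-52.93121516 123.66817123]
corner +x-y [  55.14642997 -125.16085797]
w corner -x-y [ -55.40108281 -123.58035793]
w corner -x+y [-56.49159861 123.64064172]
w corner +x-y [  58.47583393 -129.93028786]
-80 [ 3.90556508 16.05007986] 84.74902417994268
-65 [ 1.63278458 18.74414289] 86.31836156052229
-50 [ 4.80419608 16.15808255] 84.54979875087601
-35 [ 3.86402371 14.99917942] 84.6355527685657
-20 [1.19281907 8.47973374] 86.11853261281954
10 [2.15147253 2.85767993] 85.43263214587323
```

Both views agree: the catch pivot is at (10.4,-93.5), the tab face at y≈-90 with x from -33 to -13, and the lever pivot at about (-22,104). That 12 mm offset from the plate middle doesn't matter, because I'm working from measured points. Now I'll push the catch.

Run:
```python
from h import *
def st(m): s=r.read_state(); print(m,s["time_s"],S(s["eef_pos"]).round(1),s["eef_pos"][2].round(4),s["contact_force"].round(1))
r.reach(W(-23.5,-52,190),Q); st("above")
r.move_straight(W(-23.5,-52,122),speed=.12,max_force=10); st("down")
print(r.move_straight(W(-23.5,-80,122),speed=.06,max_force=15)); st("p1")
print(r.move_straight(W(-19,-90,122),speed=.05,max_force=15)); st("p2")
print(r.move_straight(W(-14,-99,122),speed=.05,max_force=15)); st("p3")
r.move_straight(W(-16,-80,122),speed=.1)
r.move_straight(W(-30,-70,200),speed=.15)
r.reach(W(-125,-41,200),Q); st("out")
p,d,K,Rc,t=wristcam(); cv2.imwrite("pics/w2.png",p[:,:,::-1]); np.savez("pics/w2.npz",p=p,d=d,K=K,R=Rc,t=t)
X=cloud(d,K,Rc,t);z=X[...,2]*1000;s=S(X);ok=d>0
tab=ok&(z>105)&(z<120)&(s[...,1]<-70)&(s[...,0]>-60)&(s[...,0]<30);print("tab",tab.sum(),np.median(s[tab],axis=0))
for y in range(-100,100,20):
    b=ok&(z>72)&(z<92)&(abs(s[...,1]-y)<3)&(s[...,0]<0)&(s[...,0]>-100)
    if b.any(): print(y,np.percentile(s[b][:,0],[1,99]))
```

```text
above 3.4583 [-23.3 -51.8] 0.1904 [ 0.   0.1 -0.3]
down 4.175 [-23.2 -51.2] 0.123 [-0.3  0.6  0.4]
False
p1 4.7917 [-23.2 -80.2] 0.1222 [-0.1  1.1 -0.5]
False
p2 5.1583 [-18.8 -90.2] 0.122 [-0.6  0.8 -0.6]
False
p3 5.5167 [-13.8 -99.2] 0.122 [-0.4 -0.  -0.1]
out 7.025 [-125.7  -41.1] 0.1993 [-0.4 -0.4  0.4]
tab 0 [nan nan]
-100 [-51.21391876 -29.30266428]
-80 [-48.41899781 -32.40507033]
0 [-45.39588871 -28.17922594]
20 [-44.07055993 -31.12471208]
40 [-43.1691348  -31.39793912]
60 [-35.98769102 -24.86757767]
80 [-35.10789262  -8.36334367]
  return _methods._mean(a, axis=axis, dtype=dtype,
  ret = um.true_divide(
```

View pics/w2.png

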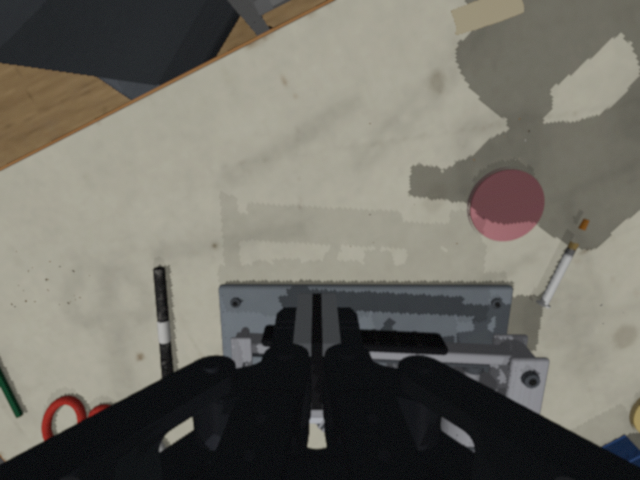

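The lever still looks shut and the catch plate end is still visible at about (240,350). I need a clear look at the catch.

Run:
```python
from h import *
r.reach(W(-100,-20,260),Q); print(r.read_state()["time_s"],r.read_state()["grip_width"])
p,d,K,Rc,t=wristcam(); np.savez("pics/w3.npz",p=p,d=d,K=K,R=Rc,t=t)
u0,v0=150,200
cv2.imwrite("pics/w3.png",cv2.resize(p[200:400,150:420,::-1],None,fx=2.9,fy=2.9,interpolation=cv2.INTER_CUBIC))
X=cloud(d,K,Rc,t);z=X[...,2]*1000;s=S(X);ok=d>0
tab=ok&(z>100)&(z<120)&(s[...,1]<-70)&(s[...,0]>-60)&(s[...,0]<30);print("tab",tab.sum(),np.percentile(s[tab],[5,50,95],axis=0) if tab.any() else 0)
cp=ok&(z>87)&(z<93)&(s[...,1]<-80);print("catch",np.percentile(s[cp],[1,50,99],axis=0))
```

```text
7.45 0.000282662726972666
tab 191 [[-32.94667306 -94.83872515]
 [-24.3913261  -90.8846422 ]
 [-15.05294639 -90.42643462]]
catch [[-50.66986087 -99.94683085]
 [-23.21291857 -91.45291686]
 [ 15.05174114 -86.14308185]]
```

View pics/w3.png

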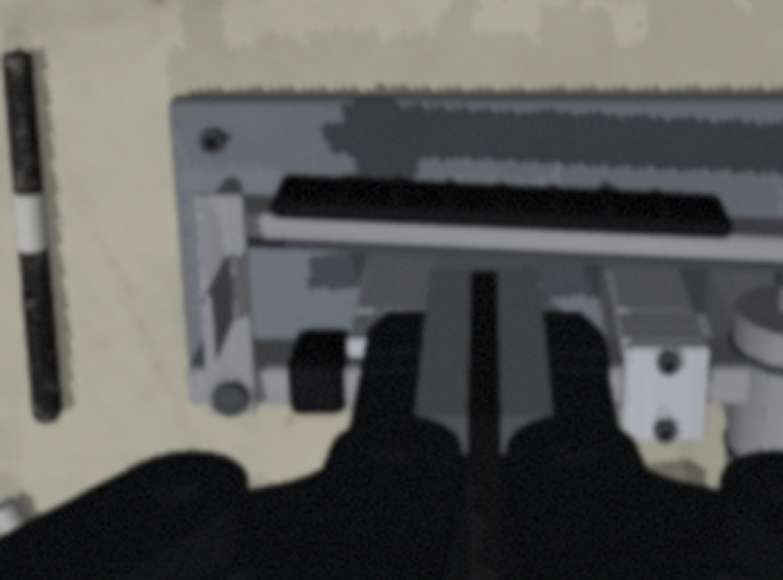

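Run:
```python
from h import *
f=np.load("pics/w3.npz");K,Rc,t,d=[f[k] for k in ("K","R","t","d")]
X=cloud(d,K,Rc,t);s=S(X);z=X[...,2]*1000
tc=S(r.read_state()["eef_pos"]);print(tc,r.read_state()["eef_pos"])
for cy,cx in ((275,450),(310,450),(400,450),(275,485),(340,485),(275,520),(400,520),(330,400),(330,580),(400,380),(400,600)):
    v,u=200+cy/2.9,150+cx/2.9;v=int(v);u=int(u);print((cx,cy),d[v,u].round(3),(s[v,u]-tc).round(1),z[v,u].round(1))
```

```text
[-99.3282884  -20.64311298] [ 0.49301513 -0.02389847  0.25915318]
(450, 275) 0.149 [-10.5  -4.1] 270.0
(450, 310) 0.141 [-10.2  -3.9] 278.6
(450, 400) 0.122 [-10.1  -3.4] 298.5
(485, 275) 0.149 [-10.7   0. ] 270.3
(485, 340) 0.134 [-10.2   0. ] 286.5
(520, 275) 0.15 [-10.    4.3] 268.9
(520, 400) 0.122 [-10.3   3.4] 298.8
(400, 330) 0.145 [ -6.3 -10.1] 276.0
(580, 330) 0.145 [-6.  11.2] 275.4
(380, 400) 0.13 [ -6.2 -10.9] 291.7
(600, 400) 0.129 [-6.5 11.7] 292.3
```

The catch hasn't moved. Depth on the fingertips puts their ends about 10 mm behind the TCP, not 25 mm ahead, so they passed above the tab. I'll check this with a gentle touch on the clear desk.

Run:
```python
from h import *
def st(m): s=r.read_state(); print(m,s["time_s"],S(s["eef_pos"]).round(1),s["eef_pos"][2].round(4),s["contact_force"].round(1))
r.reach(W(-130,-30,60),Q); st("a")
print(r.move_straight(W(-130,-30,-25),speed=.04,max_force=4)); st("touch")
r.move_straight(W(-130,-30,60),speed=.15); st("up")
```

```text
a 8.325 [-129.4  -29.7] 0.0604 [-0.6 -0.2  0.9]
True
touch 9.8 [-130.1  -30. ] -0.005 [-1.8 -0.2  7.8]
up 10.3833 [-130.2  -30.2] 0.0595 [-0.9  0.8 -0.1]
```

The touch puts the tips about 5 mm behind the TCP (the camera said about 10), which contradicts the stated 25 mm ahead. I'll redo the catch push at the corrected height.

Run:
```python
from h import *
def st(m): s=r.read_state(); print(m,s["time_s"],S(s["eef_pos"]).round(1),s["eef_pos"][2].round(4),s["contact_force"].round(1))
r.move_straight(W(-110,-40,140),speed=.25)
r.reach(W(-23.5,-55,140),Q)
print(r.move_straight(W(-23.5,-55,94),speed=.1,max_force=8)); st("down")
print(r.move_straight(W(-23.5,-80,94),speed=.06,max_force=15)); st("p1")
print(r.move_straight(W(-19,-90,94),speed=.05,max_force=15)); st("p2")
print(r.move_straight(W(-14,-100,94),speed=.05,max_force=15)); st("p3")
r.move_straight(W(-16,-80,94),speed=.1)
r.move_straight(W(-40,-60,160),speed=.2)
r.reach(W(-110,-20,240),Q); st("out")
p,d,K,Rc,t=wristcam(); np.savez("pics/w4.npz",p=p,d=d,K=K,R=Rc,t=t)
cv2.imwrite("pics/w4.png",p[150:450,100:550,::-1])
X=cloud(d,K,Rc,t);z=X[...,2]*1000;s=S(X);ok=d>0
tab=ok&(z>100)&(z<120)&(s[...,1]<-70)&(s[...,0]>-60)&(s[...,0]<30);print("tab",tab.sum(),np.percentile(s[tab],[5,50,95],axis=0) if tab.any() else 0)
for y in range(-100,100,20):
    b=ok&(z>72)&(z<92)&(abs(s[...,1]-y)<3)&(s[...,0]<0)&(s[...,0]>-120)
    if b.any(): print(y,np.percentile(s[b][:,0],[1,99]))
```

```text
False
down 11.9167 [-23.8 -54.7] 0.0942 [ 0.1 -0.2 -0.5]
False
p1 12.4833 [-23.3 -80.4] 0.0942 [1.1 1.2 0.4]
False
p2 12.85 [-18.7 -90.3] 0.094 [ 0.2 -0.7 -0. ]
False
p3 13.225 [ -13.8 -100.4] 0.094 [-0.  -0.  -0.1]
out 14.6167 [-110.1  -20.5] 0.2388 [-0.   0.1 -0.9]
tab 361 [[ -15.1487624  -127.49014928]
 [ -10.47210231 -120.54371785]
 [  -5.60645302 -113.0643447 ]]
-100 [-3.80166728 -0.2029669 ]
-80 [-83.16445675 -71.08755685]
-60 [-84.25752255  -2.15308584]
-40 [-78.60436128 -61.09084642]
-20 [-74.02657142 -55.60423226]
0 [-68.17770509 -49.89155427]
20 [-62.79909746  -0.5058592 ]
40 [-57.30634124  -0.36992767]
60 [-45.82158023  -0.96438466]
80 [-40.60181074  -0.88025266]
```

View pics/w4.png

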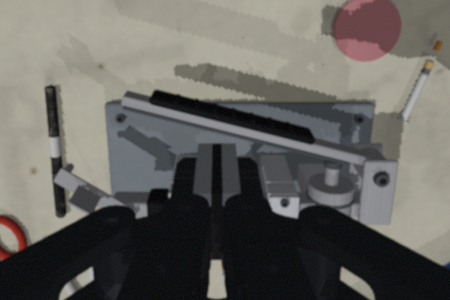

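The catch is at about 0.91 rad and the lever is sprung open at about 0 rad. Now I'll press the lever.

Run:
```python
from h import *
E3=np.r_[ex,0]
def st(m): s=r.read_state(); print(m,s["time_s"],S(s["eef_pos"]).round(1),s["eef_pos"][2].round(4),s["contact_force"].round(1),"Fx",(s["contact_force"]@E3).round(1))
r.reach(W(-120,-40,120),Q)
print(r.move_straight(W(-120,-40,53),speed=.12,max_force=8)); st("down")
print(r.move_straight(W(-62,-40,53),speed=.06,max_force=12)); st("near")
print(r.move_straight(W(-25,-40,53),speed=.015,max_force=8)); st("stop")
r.hold(.5); st("hold")
```

```text
False
down 15.9333 [-119.3  -39.3] 0.054 [ 0.8  0.3 -0.1] Fx 0.2
False
near 17.05 [-62.6 -40.3] 0.0527 [-3.6  1.8 -0.6] Fx -3.5
True
stop 18.2167 [-49.8 -40.5] 0.0527 [-1.8  4.   1.8] Fx -4.3
hold 18.7167 [-51.3 -41.8] 0.0517 [-0.6  4.5  1.5] Fx -4.0
```

Run:
```python
from h import *
E3=np.r_[ex,0]
def fx(): return np.mean([(r.hold(.04),r.read_state()["contact_force"]@E3)[1] for _ in range(4)])
x0,y0=S(r.read_state()["eef_pos"])
for i in range(1,25):
    x=x0+i*.7
    r.move_straight(W(x,-41,53),speed=.02,max_force=20)
    F=fx(); s=r.read_state(); print(round(s["time_s"],2),round(x,1),S(s["eef_pos"]).round(1),F.round(1),s["contact_force"].round(1))
    if F<-12 or s["time_s"]>33: break
```

```text
19.13 -50.6 [-51.  -41.5] -4.1 [-3.9  2.5 -2.1]
19.55 -49.9 [-50.2 -41.4] -4.7 [-5.2  2.9 -2. ]
19.97 -49.2 [-49.7 -41.4] -5.5 [-5.1  3.  -1.7]
20.38 -48.5 [-49.4 -41.5] -7.3 [-6.1  4.1 -1.1]
20.8 -47.8 [-49.2 -41.5] -8.5 [-7.4  5.4 -0.4]
21.22 -47.1 [-49.  -41.6] -10.5 [-7.4  7.4  1.9]
21.63 -46.4 [-48.8 -41.6] -11.9 [-8.5  8.2  2.3]
22.05 -45.7 [-48.6 -41.6] -14.5 [-9.6 10.8  3.6]
```

Run:
```python
from h import *
E3=np.r_[ex,0]
for _ in range(4):
    r.hold(.3); s=r.read_state(); print(round(s["time_s"],2),S(s["eef_pos"]).round(2),(s["contact_force"]@E3).round(1))
p,d,K,Rc,t=wristcam(); cv2.imwrite("pics/w5.png",p[:,:,::-1])
X=cloud(d,K,Rc,t);z=X[...,2]*1000;q=S(X);ok=d>0
for y in range(-100,100,20):
    b=ok&(z>78)&(z<88)&(abs(q[...,1]-y)<3)&(q[...,0]<-15)&(q[...,0]>-120)
    if b.any(): print(y,np.percentile(q[b][:,0],[1,99]))
m=optics.camera_model("top"); p,d=optics.get_image("top"); X=cloud(d,m["K"],m["R"],m["t"]);
cv2.imwrite("pics/t5.png",cv2.convertScaleAbs(cv2.resize(p[180:360,270:430,::-1],None,fx=3.3,fy=3.3,interpolation=cv2.INTER_CUBIC),alpha=1.5))
```

```text
22.35 [-48.62 -41.64] -13.6
22.65 [-48.65 -41.65] -14.2
22.95 [-48.64 -41.64] -14.6
23.25 [-48.63 -41.66] -13.6
-80 [-24.39104522 -22.31482691]
-40 [-60.05693312 -21.0070174 ]
0 [-24.93252038 -21.34007256]
20 [-38.98161401 -33.74552765]
40 [-39.12438919 -22.22954217]
60 [-33.31867712 -21.81885284]
```

View pics/w5.png

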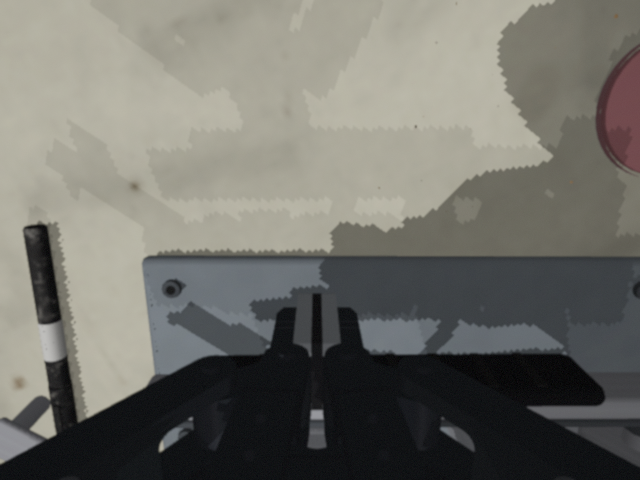

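View pics/t5.png

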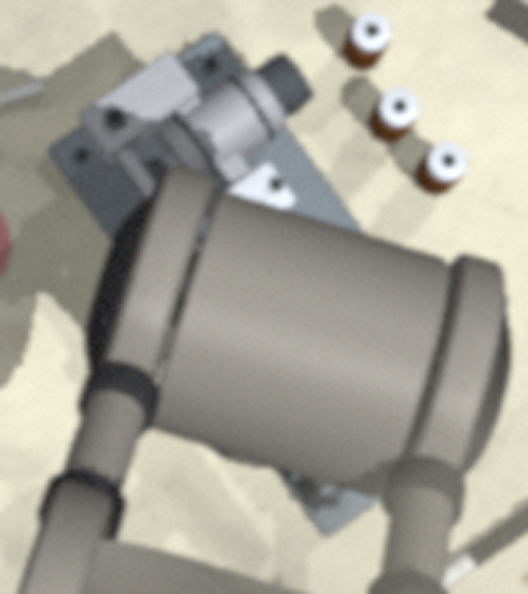

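The lever is parallel to the stand, the force is steady at about 14 N against 4 N of spring, the catch is swung aside, and the bystanders in view are undisturbed. I'm handing in.

```bash
python3 -c "
from workcell import r
print(r.finish_job())"
```

```text
the job is handed in; nothing more can be done
None
```

The lever is pressed onto its stop screw and was still held there when I handed the job in, at about 23 s of the 42 s. No verdict was reported.

**What I did:** With the gripper shut, I pushed the thumb tab past the handle ends. The catch went to about 0.9 rad and the lever sprung open to about 0 rad. I then pressed the ribbed grip in with the outside of the fingers.

**Last checks:**
- **Seating:** The push held steady at 13.6–14.6 N for 1.2 s. It had been about 4 N from the spring alone, and then rose about 10 N over 2 mm of travel, so the lever is on something rigid. I did not see the contact with the screw itself.
- **Angle:** The lever's outer face measured parallel to the bar, so about 0.26 rad. The fingers were on its outer side, well short of the bar.
- **Bystanders:** Those I could see in the last pictures looked undisturbed. The arm hid part of the scene and I did not measure their positions.

**What disagreed with the description:**
- **Stand yaw:** It measured -0.956 rad, outside the stated -0.85 to -0.2.
- **Bar position:** The bar and catch pivot sit at about x = +10 mm from the base plate's middle, not +22 mm. Both cameras agreed, so I worked from the measured points.
- **Fingertips:** They end about 5 mm behind the reported TCP, not 25 mm ahead. The first tab push therefore passed over the tab without moving it. I confirmed the offset with a light touch on the desk (7.8 N) and repeated the push lower.

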